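# Click the battery pack home in its charging cradle

### The job

Charge the spare battery: take the large black battery pack with the flange along the foot of both long sides (not the plain block without flanges, nor the small pack), set it upright on the open end of the grey charging cradle, and slide it along under the rail lips fully home, until the spring latch pops up behind it. Then let go of it.

Things in the scene. Friction and masses are not known exactly. Their poses are not given: they have to be found in the camera images.
- pack_center (a point): Centre (30 mm above the underside) of the large flanged pack, black, 0.2 to 0.4 kg, upright. Foot 80 long (x) x 62 wide (y) x 10 mm high, on it a body 72 (x) x 40 (y) x 50 mm high to grip across y. x: its length; z up; both ends alike, either may lead. Not wanted: a black block 72 x 40 x 60 mm without flanges, a small flanged pack 56 x 44 x 36 mm.
- cradle: Grey fixed charging cradle, 240 mm long (x -130 to 110 mm), 120 mm wide. Origin on its underside, on the centre line; the pack slides towards its +x; z up. Floor 14 mm above the counter, open from x = -130 to -53 mm: set the pack's centre down near x = -80, y = 0 there. From x = -53 to -20 mm a flared mouth (side walls narrowing from 100 to 67 mm, 17.5 mm above the floor).
- home (a point): The place of the pack's centre when home: x = 55, y = 0, 44 mm above the cradle's underside; axes as the cradle's. From cradle x = -20 to 97 mm walls 70 mm apart carry lips, 12.5 mm clear over the floor, tops 31.5 mm above the counter, with a 52 mm slot between: the foot enters only by sliding from the mouth. Stop at x = 97 mm, as high; the pack's centre ends at x = 52 to 57 mm.
- latch (a joint): Steel spring tongue 24 mm wide in the middle of the cradle's floor: ramp from cradle x = -9 to 9 mm, upright back face at x = 12 mm, 6 mm high. Value in m: 0 up, 0.006 pushed flush by the pack passing over it (about 3 N down on it; the pack slides over it with a push of about 2 to 6 N along x). It springs back to 0 behind the pack's tail when the pack is home.
Things that resemble listed ones, but are neither listed nor needed, are in the scene too. Leave any pink or turquoise look-alike of the part that bears pack_center alone.

How it is judged:
By the outcome, as a careful person would: the job done as asked, in the order asked, and still so for the second after the job is handed in, with the robot touching nothing.
It also fails if it takes over 42 s, if anything falls off the work surface, if the arm or the gripper's body presses on something with over 40 N, if the wrist force passes 120 N, or if a joint passes its speed limit or range.

### The arm

A 6-joint arm with a two-finger parallel gripper is mounted at the origin on the work surface. World frame = base frame: x ahead of the robot, y to its left, z up, the work surface at z = 0. Lengths are in mm, angles in rad, forces in N, time in s.
With the tool pointing down it reaches from about 275 to 725 mm from the base axis. Payload 5.6 kg.
Tool frame: the origin (TCP) lies at the very end of the fingers, on their centre line; the grasp point (between the pads) lies robot.tcp_to_grasp behind it (robot.tcp_to_grasp is the distance from the TCP to the grasp point, in mm); z points along the fingers, y is the line along which they close (so a half turn about z gives the same grasp; the last joint's range is limited). The gripper opens to 85 mm and grips with 20 to 120 N. Pads are 22 mm wide; open, the fingers measure 114 mm over their backs; the gripper's body (76 mm by 85 mm) begins 54 mm behind the grasp point. The pads swing forward as they close: fully open they stand 13 mm farther back than shut.
Start: joints at [1.431, 0.255, 0.108, 0, -1.424, -0.285], TCP at [226.649, 501.122, 231.283] pointing down, gripper open.
Joint ranges: [-2.95, 2.95], [-1.21, 1.97], [-1.09, 1.5], [-2.87, 1.71], [-2.94, -0.07], [-3.05, 3.05]. Speed limits (rad/s): [2.57, 2.57, 3.14, 3.14, 3.14, 3.14].

### API

Orientations are given as a unit quaternion [w, x, y, z].
In Python, from station import robot gives the robot as it stands.
- The arm moves only by the tool move_arm, never from a script. Its argument "rows" is a list of rows, each an object of numbers: "x", "y", "z": the shift along the world's x, y, z in cm; "rx", "ry", "rz": the turn, a rotation vector about the world's x, y, z in degrees; "grip": the opening, from -1 (shut) to 1 (fully open). A call has 1 to 12 rows; each row shifts and turns the commanded pose from where the row before left it; what a row does not reach is not made up. A row lasts 1/8 s, in which the tool goes at most 62.5 mm and 10.7 degrees, less where a joint would pass 70% of its speed; a pose out of reach is approached as far as the arm can. A call is refused whole if a number of a shift passes 6.25 or a number of a turn 10.7, either way. A call with a gripper value outside its range is refused whole. The fingers move at their own pace and stop on an object; "squeeze" is the grip in N (left out, the last holds). Time passes only in rows, so rows that do not move let the fingers close. It gives the time, the measured TCP pose, the force, the opening and the grip force at its end, in the units of the state.
- robot.get_obs(): the state, without advancing time (a new reading comes with each control period).
- robot.capture(name): name is "scene" or "top"; returns a dict with "pixels" (480x640x3 uint8, blue, green, red), "z_map" (480x640 float32, mm along the optical axis (not along the pixel's ray), 0 where there is no reading), "fx", "fy", "cx", "cy" (pixels), "world_to_cam" (4x4, takes a point from world to camera coordinates). Camera axes: x right, y down, z forward; pixel columns grow to the right and rows downward; lengths in mm; the calibration is good to about 2 mm. A picture is of the moment at which its call begins.
- robot.close_job(): hands the job in; it is judged then, once.
The state is a dict: "t": time; "qpos": joint angles; "qd": joint speeds; "tau": joint torques, N m; "tcp_pos": TCP position; "ee_rot": TCP orientation; "wrist_force": force on the tool from outside, world axes, zero at the start; "moment": the same for the moment, N m; "width": finger opening in mm; "finger_force": force on a finger pad.
Only numpy, scipy, OpenCV 4.12 (cv2) and the standard library are available. Lean on these libraries where they do the work, as an engineer would, in place of code of your own. Each camera call takes 0.05 s, during which the arm holds its last target. There are 200 camera calls.

## Working session

There is one attempt and no reset: what is moved stays moved. The work goes in short steps, Python scripts to look and compute and a tool call to move; the robot and the scene stay as the last step left them, time stands still between calls to the robot, and variables do not carry over. Pictures are saved under pics/ and viewed, at most 10 in all, crops included, and the job is handed in when it is done.

Besides the shell and the picture viewer there is one more tool, called after ">>>" by a JSON object that holds its "method" and its "body". move_arm: Moves the arm, as the interface text tells. Its arguments: {"type":"object","properties":{"rows":{"type":"array","items":{"type":"object","properties":{"x":{"type":"number"},"y":{"type":"number"},"z":{"type":"number"},"rx":{"type":"number"},"ry":{"type":"number"},"rz":{"type":"number"},"grip":{"type":"number"}}}},"squeeze":{"type":"number"}},"required":["rows"]}

```bash
mkdir -p pics; ls; cat > h.py <<'E'
from station import robot
import numpy as np, cv2
def cap(n):
    return robot.capture(n)
def cloud(c):
    z=c["z_map"]; v,u=np.mgrid[0:480,0:640]
    P=np.stack([(u-c["cx"])/c["fx"]*z,(v-c["cy"])/c["fy"]*z,z,np.ones_like(z)],-1)
    W=P@np.linalg.inv(np.array(c["world_to_cam"])).T
    W[z==0]=np.nan
    return W[...,:3]
E
python3 - <<'E'
from h import *
print(robot.get_obs(), robot.tcp_to_grasp)
for n in("scene","top"):
    c=cap(n); cv2.imwrite(f"pics/{n}0.png",c["pixels"]); np.save(f"{n}0.npy",c,allow_pickle=True)
    print(c["fx"],np.round(c["world_to_cam"],3))
E
```

```text
pics
{'t': 0.0, 'qpos': array([ 1.43059434e+00,  2.55743385e-01,  1.07011487e-01, -4.82003844e-04,
       -1.42388816e+00, -2.84591401e-01]), 'qd': array([ 0.00066554, -0.00096239, -0.00031663, -0.0006915 ,  0.00014651,
       -0.00127185]), 'tau': array([ 8.73960798e-04, -3.86624694e+01,  2.37940550e+01,  5.36492586e+00,
       -6.17397149e-03, -1.79357755e-05]), 'tcp_pos': array([226.41766909, 500.69501326, 230.3993358 ]), 'ee_rot': array([ 9.26682666e-04,  9.77520575e-01, -2.10837942e-01, -1.71978176e-04]), 'wrist_force': array([-0.10374048, -0.51452122, -0.66441896]), 'moment': array([ 0.00412217,  0.00464785, -0.00767968]), 'finger_force': 0.0, 'width': 85.26689461700879} 18.700000000000003
446.17369167655767 [[ 7.530000e-01  6.580000e-01  1.400000e-02 -3.865000e+02]
 [ 5.630000e-01 -6.330000e-01 -5.310000e-01 -3.094490e+02]
 [-3.410000e-01  4.080000e-01 -8.470000e-01  1.068565e+03]
 [ 0.000000e+00  0.000000e+00  0.000000e+00  1.000000e+00]]
503.78139049609206 [[ 2.00000e-02 -1.00000e+00  1.90000e-02 -5.56410e+01]
 [-9.86000e-01 -2.30000e-02 -1.65000e-01  5.50355e+02]
 [ 1.66000e-01 -1.50000e-02 -9.86000e-01  8.12892e+02]
 [ 0.00000e+00  0.00000e+00  0.00000e+00  1.00000e+00]]
```

View pics/top0.png

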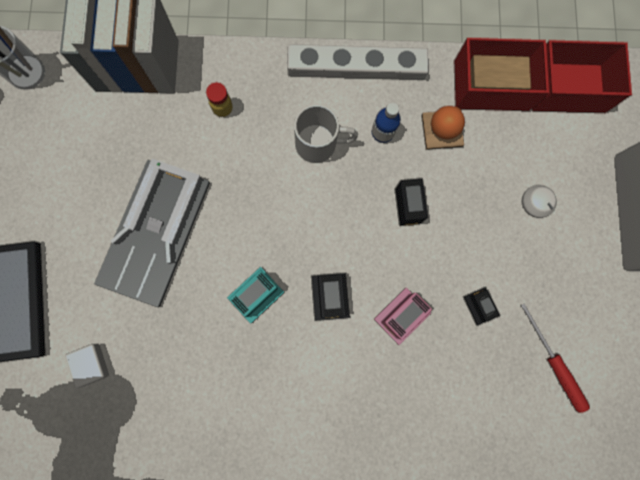

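View pics/scene0.png

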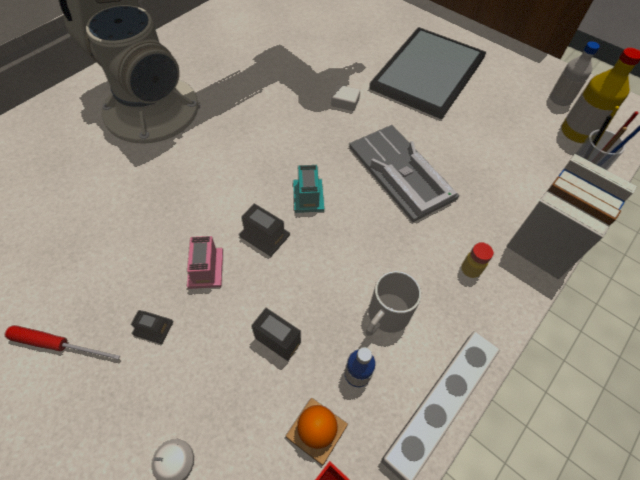

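Candidates (top view): black flanged pack (331,297); plain black block (411,201); small black flanged pack (482,305); teal look-alike (255,293); pink look-alike (404,315). My choice is (331,297). I'll check it in a crop and measure it together with the cradle.

```bash
python3 - <<'E'
from h import *
T=np.load("top0.npy",allow_pickle=True).item();S=np.load("scene0.npy",allow_pickle=True).item()
a=cv2.resize(T["pixels"][255:340,285:375],None,fx=4,fy=4,interpolation=cv2.INTER_CUBIC)
b=cv2.resize(S["pixels"][190:265,225:305],None,fx=4.5,fy=4.5,interpolation=cv2.INTER_CUBIC)
h=max(a.shape[0],b.shape[0]);f=lambda i:cv2.copyMakeBorder(i,0,h-i.shape[0],0,0,0)
cv2.imwrite("pics/crop.png",np.hstack([f(a),f(b)]))
def rect(p,nm):
    r=cv2.minAreaRect(p[:,:2].astype(np.float32)); print(nm,len(p),np.round(r[0],1),np.round(r[1],1),round(r[2],1),"z",np.round(np.percentile(p[:,2],[5,50,95]),1))
    return r
for nm,c in(("top",T),("scene",S)):
    W=cloud(c)
    # packs
    x0,y0=(300,-70)
    if nm=="top":
        print("pack px",W[297,331],"block",W[201,411],"small",W[305,482],"cradle",W[270,130],W[175,180])
    ctr=cloud(T)[297,331]
    m=np.linalg.norm(W[...,:2]-ctr[:2],axis=-1)<62
    rect(W[m&(W[...,2]>50)],nm+" top"); rect(W[m&(W[...,2]>5)],nm+" all"); 
    m2=m&(W[...,2]>4)&(W[...,2]<14);
    if m2.sum()>5: rect(W[m2],nm+" foot")
    cc=(cloud(T)[270,130]+cloud(T)[175,180])/2
    m=np.linalg.norm(W[...,:2]-cc[:2],axis=-1)<150
    z=W[...,2]
    rect(W[m&(z>8)&(z<60)],nm+" cradle all"); 
    hi=W[m&(z>28)&(z<60)]; rect(hi,nm+" cradle hi")
    rect(W[m&(z>10)&(z<18)],nm+" cradle floor")
E
```

```text
pack px [447.79313199 -75.66686289  62.00198038] block [ 612.84969761 -209.5596158    61.72482741] small [ 440.78519083 -333.4455286    37.16638401] cradle [489.4543509  272.25756575  13.44156118] [656.2527619  190.95596202  35.06607131]
top top 1067 [452.3 -76.2] [72.  40.1] 5.7 z [58.9 61.5 63.8]
top all 1672 [444.2 -79.4] [104.1 109.3] 63.8 z [ 9.5 60.3 63.6]
top foot 641 [446.2 -78.4] [117.8 117.9] 21.8 z [ 4.2 10.8 13.2]
top cradle all 9345 [559.4 238.8] [121.5 240.1] 71.6 z [12.7 15.8 33.6]
top cradle hi 2096 [596.3 226.9] [110.1 162.7] 71.4 z [29.6 32.4 34.9]
top cradle floor 6609 [559.1 239. ] [121.4 239.5] 71.7 z [12.5 15.1 17.3]
scene top 777 [453.7 -77.1] [73.  41.5] 4.6 z [53.3 60.1 62.4]
scene all 1537 [453.1 -77. ] [79.9 63.1] 5.9 z [ 8.6 50.4 61.8]
scene foot 379 [454.6 -83.6] [91.5 63.1] 18.8 z [ 5.7  9.9 12.4]
scene cradle all 4873 [558.2 238.7] [122.4 243.9] 71.7 z [11.8 15.  32.6]
scene cradle hi 1252 [596.1 225.6] [108.6 163.7] 71.8 z [29.  31.4 33.6]
scene cradle floor 3196 [559.1 238.4] [122.3 241.3] 71.7 z [11.8 14.1 16.6]
```

View pics/crop.png

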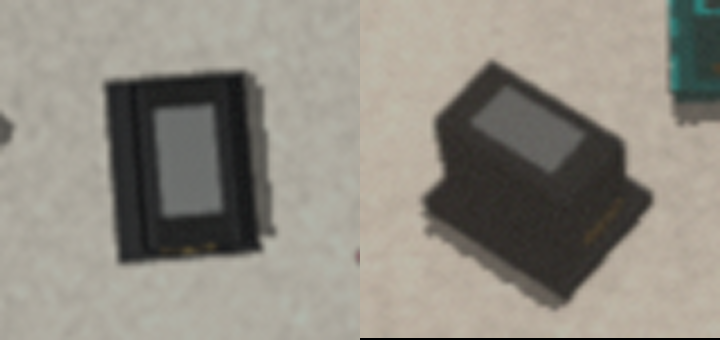

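The crop shows the big black pack at top (331,297), with flanges on both long sides and a grey label. It is the right one: centre about (453,-77) mm, yaw +5.5°. The cradle origin is about (569,236), yaw -18.4°.

>>> {"method": "move_arm", "body": {"rows": [{"x": 1.88, "y": -4.81, "z": -0.67, "rz": 2.5, "grip": 1}, {"x": 1.88, "y": -4.81, "z": -0.67, "rz": 2.5, "grip": 1}, {"x": 1.88, "y": -4.81, "z": -0.67, "rz": 2.5, "grip": 1}, {"x": 1.88, "y": -4.81, "z": -0.67, "rz": 2.5, "grip": 1}, {"x": 1.88, "y": -4.81, "z": -0.67, "rz": 2.5, "grip": 1}, {"x": 1.88, "y": -4.81, "z": -0.67, "rz": 2.5, "grip": 1}, {"x": 1.88, "y": -4.81, "z": -0.67, "rz": 2.5, "grip": 1}, {"x": 1.88, "y": -4.81, "z": -0.67, "rz": 2.5, "grip": 1}, {"x": 1.88, "y": -4.81, "z": -0.67, "rz": 2.5, "grip": 1}, {"x": 1.88, "y": -4.81, "z": -0.67, "rz": 2.5, "grip": 1}, {"x": 1.88, "y": -4.81, "z": -0.67, "rz": 2.5, "grip": 1}, {"x": 1.88, "y": -4.81, "z": -0.67, "rz": 2.5, "grip": 1}]}}

```text
validation failed for argument at $.ro...
```

>>> {"method": "move_arm", "body": {"rows": [{"x": 1.88, "y": -4.81, "z": -0.67, "rx": 0.0, "ry": 0.0, "rz": 2.5, "grip": 1.0}]}}

```text
t: 0.22
tcp_pos: [244.9, 454.0, 223.3]
ee_rot: [0.001, 0.982, -0.188, -0.0]
wrist_force: [1.3, -0.3, 0.2]
width: 85.2
finger_force: 0.0
```

>>> {"method": "move_arm", "body": {"rows": [{"x": 1.88, "y": -4.81, "z": -0.67, "rz": 2.5}, {"x": 1.88, "y": -4.81, "z": -0.67, "rz": 2.5}, {"x": 1.88, "y": -4.81, "z": -0.67, "rz": 2.5}, {"x": 1.88, "y": -4.81, "z": -0.67, "rz": 2.5}, {"x": 1.88, "y": -4.81, "z": -0.67, "rz": 2.5}, {"x": 1.88, "y": -4.81, "z": -0.67, "rz": 2.5}, {"x": 1.88, "y": -4.81, "z": -0.67, "rz": 2.5}, {"x": 1.88, "y": -4.81, "z": -0.67, "rz": 2.5}, {"x": 1.88, "y": -4.81, "z": -0.67, "rz": 2.5}, {"x": 1.88, "y": -4.81, "z": -0.67, "rz": 2.5}, {"x": 1.88, "y": -4.81, "z": -0.67, "rz": 2.5}]}}

```text
validation failed for argument at $.ro...
```

>>> {"method": "move_arm", "body": {"rows": [{"x": 1.88, "y": -4.81, "z": -0.67, "rx": 0.0, "ry": 0.0, "rz": 2.5, "grip": 1.0}, {"x": 1.88, "y": -4.81, "z": -0.67, "rx": 0.0, "ry": 0.0, "rz": 2.5, "grip": 1.0}, {"x": 1.88, "y": -4.81, "z": -0.67, "rx": 0.0, "ry": 0.0, "rz": 2.5, "grip": 1.0}, {"x": 1.88, "y": -4.81, "z": -0.67, "rx": 0.0, "ry": 0.0, "rz": 2.5, "grip": 1.0}, {"x": 1.88, "y": -4.81, "z": -0.67, "rx": 0.0, "ry": 0.0, "rz": 2.5, "grip": 1.0}, {"x": 1.88, "y": -4.81, "z": -0.67, "rx": 0.0, "ry": 0.0, "rz": 2.5, "grip": 1.0}, {"x": 1.88, "y": -4.81, "z": -0.67, "rx": 0.0, "ry": 0.0, "rz": 2.5, "grip": 1.0}, {"x": 1.88, "y": -4.81, "z": -0.67, "rx": 0.0, "ry": 0.0, "rz": 2.5, "grip": 1.0}, {"x": 1.88, "y": -4.81, "z": -0.67, "rx": 0.0, "ry": 0.0, "rz": 2.5, "grip": 1.0}, {"x": 1.88, "y": -4.81, "z": -0.67, "rx": 0.0, "ry": 0.0, "rz": 2.5, "grip": 1.0}, {"x": 1.88, "y": -4.81, "z": -0.67, "rx": 0.0, "ry": 0.0, "rz": 2.5, "grip": 1.0}]}}

```text
t: 1.6
tcp_pos: [452.4, -77.8, 150.5]
ee_rot: [-0.0, 0.999, 0.05, -0.0]
wrist_force: [0.2, 0.2, 0.1]
width: 85.3
finger_force: 0.0
```

>>> {"method": "move_arm", "body": {"rows": [{"x": 0.05, "y": 0.1, "z": -4.0, "rx": 0.0, "ry": 0.0, "rz": 0.0, "grip": 1.0}, {"x": 0.0, "y": 0.0, "z": -4.0, "rx": 0.0, "ry": 0.0, "rz": 0.0, "grip": 1.0}, {"x": 0.0, "y": 0.0, "z": -2.7, "rx": 0.0, "ry": 0.0, "rz": 0.0, "grip": 1.0}, {"x": 0.0, "y": 0.0, "z": -1.2, "rx": 0.0, "ry": 0.0, "rz": 0.0, "grip": 1.0}, {"x": 0.0, "y": 0.0, "z": -0.8, "rx": 0.0, "ry": 0.0, "rz": 0.0, "grip": 1.0}, {"x": 0.0, "y": 0.0, "z": 0.0, "rx": 0.0, "ry": 0.0, "rz": 0.0, "grip": -1.0}, {"x": 0.0, "y": 0.0, "z": 0.0, "rx": 0.0, "ry": 0.0, "rz": 0.0, "grip": -1.0}, {"x": 0.0, "y": 0.0, "z": 0.0, "rx": 0.0, "ry": 0.0, "rz": 0.0, "grip": -1.0}, {"x": 0.0, "y": 0.0, "z": 0.0, "rx": 0.0, "ry": 0.0, "rz": 0.0, "grip": -1.0}, {"x": 0.0, "y": 0.0, "z": 0.0, "rx": 0.0, "ry": 0.0, "rz": 0.0, "grip": -1.0}], "squeeze": 40}}

```text
t: 2.85
tcp_pos: [453.6, -75.1, 24.9]
ee_rot: [0.0, 0.999, 0.05, 0.001]
wrist_force: [-1.4, 0.2, 6.5]
width: 39.6
finger_force: 42.2
```

>>> {"method": "move_arm", "body": {"rows": [{"x": 0.0, "y": 0.0, "z": 1.5, "rx": 0.0, "ry": 0.0, "rz": 0.0, "grip": -1.0}, {"x": 0.0, "y": 0.0, "z": 4.0, "rx": 0.0, "ry": 0.0, "rz": 0.0, "grip": -1.0}, {"x": 0.0, "y": 2.0, "z": 4.0, "rx": 0.0, "ry": 0.0, "rz": 0.0, "grip": -1.0}, {"x": 0.5, "y": 4.0, "z": 0.0, "rx": 0.0, "ry": 0.0, "rz": -3.0, "grip": -1.0}, {"x": 0.5, "y": 4.0, "z": 0.0, "rx": 0.0, "ry": 0.0, "rz": -3.0, "grip": -1.0}, {"x": 0.5, "y": 4.0, "z": 0.0, "rx": 0.0, "ry": 0.0, "rz": -3.0, "grip": -1.0}, {"x": 0.5, "y": 4.0, "z": 0.0, "rx": 0.0, "ry": 0.0, "rz": -3.0, "grip": -1.0}, {"x": 0.5, "y": 4.0, "z": 0.0, "rx": 0.0, "ry": 0.0, "rz": -3.0, "grip": -1.0}, {"x": 0.5, "y": 4.0, "z": 0.0, "rx": 0.0, "ry": 0.0, "rz": -3.0, "grip": -1.0}, {"x": 0.5, "y": 4.0, "z": 0.0, "rx": 0.0, "ry": 0.0, "rz": -3.0, "grip": -1.0}, {"x": 0.4, "y": 3.5, "z": -1.0, "rx": 0.0, "ry": 0.0, "rz": -3.1, "grip": -1.0}, {"x": 0.0, "y": 0.0, "z": 0.0, "rx": 0.0, "ry": 0.0, "rz": 0.0, "grip": -1.0}]}}

```text
t: 4.35
tcp_pos: [490.7, 261.5, 106.9]
ee_rot: [0.001, 0.987, -0.159, -0.001]
wrist_force: [-0.4, -0.8, -2.6]
width: 39.5
finger_force: 41.5
```

```bash
python3 - <<'E'
from h import *
o=robot.get_obs(); print({k:np.round(o[k],3) for k in("t","tcp_pos","ee_rot","wrist_force","width")})
T=cap("top");S=cap("scene")
for nm,c in(("top",T),("scene",S)): np.save(nm+"1.npy",c,allow_pickle=True)
cv2.imwrite("pics/b.png",np.hstack([cv2.resize(T["pixels"][120:420,50:350],(400,400)),cv2.resize(S["pixels"][20:270,290:540],(400,400))]))
E
```

```text
{'t': np.float64(4.35), 'tcp_pos': array([490.676, 261.461, 106.921]), 'ee_rot': array([ 0.001,  0.987, -0.159, -0.001]), 'wrist_force': array([-0.42 , -0.817, -2.596]), 'width': np.float64(39.544)}
```

View pics/b.png

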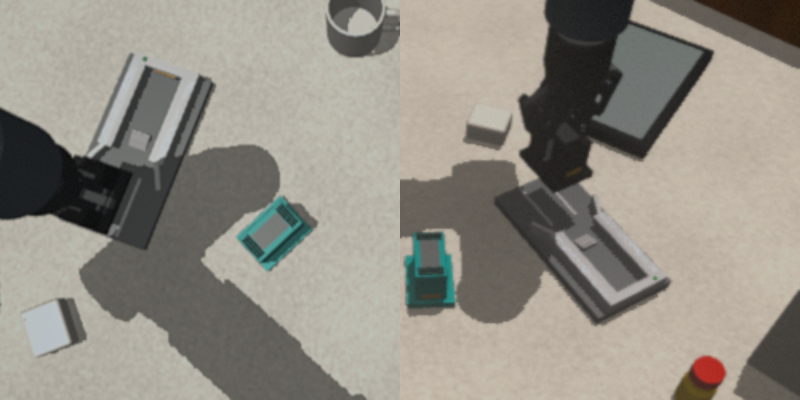

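The pack is held level with its foot edge visible in both views, just over the open end of the cradle (left half (110,200), right half (560,170)). Next: lower it.

>>> {"method": "move_arm", "body": {"rows": [{"x": 0.0, "y": 0.0, "z": -3.0, "rx": 0.0, "ry": 0.0, "rz": 0.0, "grip": -1.0}, {"x": 0.0, "y": 0.0, "z": -2.2, "rx": 0.0, "ry": 0.0, "rz": 0.0, "grip": -1.0}, {"x": 0.0, "y": 0.0, "z": -1.0, "rx": 0.0, "ry": 0.0, "rz": 0.0, "grip": -1.0}, {"x": 0.0, "y": 0.0, "z": -0.3, "rx": 0.0, "ry": 0.0, "rz": 0.0, "grip": -1.0}, {"x": 0.0, "y": 0.0, "z": -0.2, "rx": 0.0, "ry": 0.0, "rz": 0.0, "grip": -1.0}, {"x": 0.0, "y": 0.0, "z": 0.0, "rx": 0.0, "ry": 0.0, "rz": 0.0, "grip": -1.0}]}}

```text
t: 5.2
tcp_pos: [492.1, 260.1, 42.5]
ee_rot: [-0.0, 0.987, -0.16, 0.0]
wrist_force: [-0.3, 0.4, -2.2]
width: 39.7
finger_force: 41.6
```

>>> {"method": "move_arm", "body": {"rows": [{"x": 0.0, "y": 0.0, "z": -0.2, "rx": 0.0, "ry": 0.0, "rz": 0.0, "grip": -1.0}, {"x": 0.0, "y": 0.0, "z": -0.1, "rx": 0.0, "ry": 0.0, "rz": 0.0, "grip": -1.0}, {"x": 0.0, "y": 0.0, "z": 0.0, "rx": 0.0, "ry": 0.0, "rz": 0.0, "grip": -1.0}]}}

```text
t: 5.58
tcp_pos: [491.8, 260.0, 38.9]
ee_rot: [-0.0, 0.987, -0.16, 0.0]
wrist_force: [-0.5, -0.6, -2.7]
width: 39.3
finger_force: 41.7
```

>>> {"method": "move_arm", "body": {"rows": [{"x": 0.0, "y": 0.0, "z": -0.1, "rx": 0.0, "ry": 0.0, "rz": 0.0, "grip": -1.0}, {"x": 0.0, "y": 0.0, "z": 0.0, "rx": 0.0, "ry": 0.0, "rz": 0.0, "grip": -1.0}]}}

```text
t: 5.82
tcp_pos: [492.2, 260.1, 38.9]
ee_rot: [-0.0, 0.987, -0.16, 0.001]
wrist_force: [-1.6, -0.9, 5.5]
width: 39.4
finger_force: 42.5
```

```bash
python3 - <<'E'
from h import *
for _ in range(2):
    S=cap("scene");T=cap("top")
o=robot.get_obs(); print({k:np.round(o[k],3) for k in("t","tcp_pos","wrist_force","moment")})
cv2.imwrite("pics/c.png",np.hstack([cv2.resize(T["pixels"][140:320,80:260],(400,400)),cv2.resize(S["pixels"][90:240,330:480],(400,400),interpolation=cv2.INTER_CUBIC)]))
E
```

```text
{'t': np.float64(6.025), 'tcp_pos': array([492.263, 260.091,  38.91 ]), 'wrist_force': array([-2.084, -0.548,  5.237]), 'moment': array([-0.457,  0.724, -0.067])}
```

View pics/c.png

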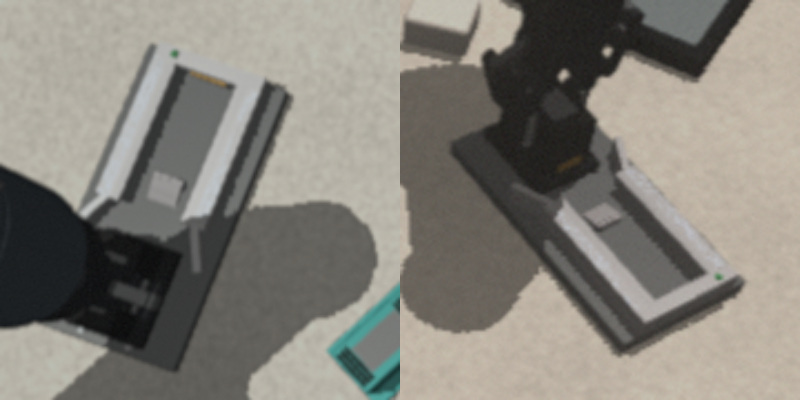

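Pack sits upright on the floor (left half (120,285), right half (545,145)), aligned with the mouth, about 8 N down. Sliding.

>>> {"method": "move_arm", "body": {"rows": [{"x": 0.95, "y": -0.3, "z": 0.0, "rx": 0.0, "ry": 0.0, "rz": 0.0, "grip": -1.0}, {"x": 0.95, "y": -0.3, "z": 0.0, "rx": 0.0, "ry": 0.0, "rz": 0.0, "grip": -1.0}, {"x": 0.95, "y": -0.3, "z": 0.0, "rx": 0.0, "ry": 0.0, "rz": 0.0, "grip": -1.0}, {"x": 0.95, "y": -0.3, "z": 0.0, "rx": 0.0, "ry": 0.0, "rz": 0.0, "grip": -1.0}, {"x": 0.0, "y": 0.0, "z": 0.0, "rx": 0.0, "ry": 0.0, "rz": 0.0, "grip": -1.0}]}}

```text
t: 6.65
tcp_pos: [531.8, 248.0, 38.9]
ee_rot: [-0.001, 0.987, -0.16, 0.001]
wrist_force: [1.2, -0.9, 4.7]
width: 39.6
finger_force: 42.4
```

>>> {"method": "move_arm", "body": {"rows": [{"x": 0.76, "y": -0.25, "z": 0.0, "rx": 0.0, "ry": 0.0, "rz": 0.0, "grip": -1.0}, {"x": 0.76, "y": -0.25, "z": 0.0, "rx": 0.0, "ry": 0.0, "rz": 0.0, "grip": -1.0}, {"x": 0.76, "y": -0.25, "z": 0.0, "rx": 0.0, "ry": 0.0, "rz": 0.0, "grip": -1.0}, {"x": 0.76, "y": -0.25, "z": 0.0, "rx": 0.0, "ry": 0.0, "rz": 0.0, "grip": -1.0}, {"x": 0.0, "y": 0.0, "z": 0.0, "rx": 0.0, "ry": 0.0, "rz": 0.0, "grip": -1.0}]}}

```text
t: 7.28
tcp_pos: [561.9, 238.0, 38.9]
ee_rot: [-0.001, 0.987, -0.16, 0.001]
wrist_force: [2.0, -1.1, 5.4]
width: 39.5
finger_force: 42.4
```

>>> {"method": "move_arm", "body": {"rows": [{"x": 0.76, "y": -0.25, "z": 0.0, "rx": 0.0, "ry": 0.0, "rz": 0.0, "grip": -1.0}, {"x": 0.76, "y": -0.25, "z": 0.0, "rx": 0.0, "ry": 0.0, "rz": 0.0, "grip": -1.0}, {"x": 0.76, "y": -0.25, "z": 0.0, "rx": 0.0, "ry": 0.0, "rz": 0.0, "grip": -1.0}, {"x": 0.76, "y": -0.26, "z": 0.0, "rx": 0.0, "ry": 0.0, "rz": 0.0, "grip": -1.0}, {"x": 0.76, "y": -0.26, "z": 0.0, "rx": 0.0, "ry": 0.0, "rz": 0.0, "grip": -1.0}, {"x": 0.76, "y": -0.26, "z": 0.0, "rx": 0.0, "ry": 0.0, "rz": 0.0, "grip": -1.0}, {"x": 0.0, "y": 0.0, "z": 0.0, "rx": 0.0, "ry": 0.0, "rz": 0.0, "grip": -1.0}]}}

```text
t: 8.15
tcp_pos: [607.5, 222.7, 39.0]
ee_rot: [-0.001, 0.987, -0.16, 0.001]
wrist_force: [0.6, -1.6, 4.9]
width: 39.6
finger_force: 42.4
```

>>> {"method": "move_arm", "body": {"rows": [{"x": 0.57, "y": -0.19, "z": 0.0, "rx": 0.0, "ry": 0.0, "rz": 0.0, "grip": -1.0}, {"x": 0.57, "y": -0.19, "z": 0.0, "rx": 0.0, "ry": 0.0, "rz": 0.0, "grip": -1.0}, {"x": 0.19, "y": -0.06, "z": 0.0, "rx": 0.0, "ry": 0.0, "rz": 0.0, "grip": -1.0}, {"x": 0.0, "y": 0.0, "z": 0.0, "rx": 0.0, "ry": 0.0, "rz": 0.0, "grip": -1.0}]}}

```text
t: 8.65
tcp_pos: [620.0, 218.4, 38.9]
ee_rot: [-0.0, 0.987, -0.16, 0.001]
wrist_force: [-1.1, -0.1, 5.1]
width: 39.7
finger_force: 42.7
```

>>> {"method": "move_arm", "body": {"rows": [{"x": 0.19, "y": -0.06, "z": 0.0, "rx": 0.0, "ry": 0.0, "rz": 0.0, "grip": -1.0}, {"x": 0.0, "y": 0.0, "z": 0.0, "rx": 0.0, "ry": 0.0, "rz": 0.0, "grip": -1.0}]}}

```text
t: 8.9
tcp_pos: [621.7, 217.9, 38.9]
ee_rot: [-0.0, 0.987, -0.16, 0.001]
wrist_force: [-2.4, 1.2, 6.1]
width: 39.6
finger_force: 42.7
```

```bash
python3 - <<'E'
from h import *
S=cap("scene");T=cap("top")
o=robot.get_obs(); print({k:np.round(o[k],3) for k in("t","tcp_pos","wrist_force","moment")})
cv2.imwrite("pics/d.png",np.hstack([cv2.resize(T["pixels"][140:320,80:260],(400,400),interpolation=cv2.INTER_CUBIC),cv2.resize(S["pixels"][110:230,340:460],(400,400),interpolation=cv2.INTER_CUBIC)]))
E
```

```text
{'t': np.float64(9.0), 'tcp_pos': array([621.702, 217.888,  38.951]), 'wrist_force': array([-1.91 ,  1.812,  6.629]), 'moment': array([ 0.01 ,  0.649, -0.054])}
```

View pics/d.png

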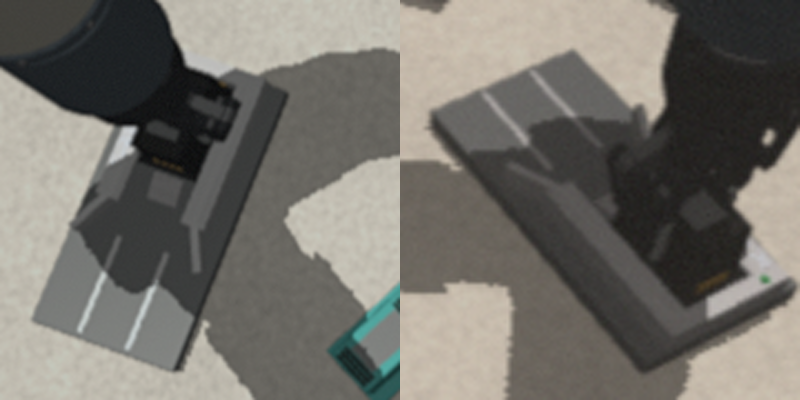

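The pack is between the lips with its tail at about (165,175) in the left half, and the latch plate is visible behind it at (163,190). One small push to feel the stop, plus a height check on the latch.

>>> {"method": "move_arm", "body": {"rows": [{"x": 0.1, "y": -0.03, "z": 0.0, "rx": 0.0, "ry": 0.0, "rz": 0.0, "grip": -1.0}, {"x": 0.1, "y": -0.03, "z": 0.0, "rx": 0.0, "ry": 0.0, "rz": 0.0, "grip": -1.0}, {"x": 0.0, "y": 0.0, "z": 0.0, "rx": 0.0, "ry": 0.0, "rz": 0.0, "grip": -1.0}]}}

```text
t: 9.38
tcp_pos: [623.6, 217.3, 38.9]
ee_rot: [-0.0, 0.987, -0.16, 0.001]
wrist_force: [-2.2, 0.9, 7.3]
width: 39.7
finger_force: 42.7
```

```bash
cat > prof.py <<'E'
from h import *
c,s=np.cos(np.radians(-18.4)),np.sin(np.radians(-18.4))
def prof(W):
    d=W[...,:2]-[568.6,235.6]; x=d[...,0]*c+d[...,1]*s; y=-d[...,0]*s+d[...,1]*c
    return [(a,round(float(np.nanmedian(W[...,2][m])),1),int(m.sum())) for a in range(-30,24,3) for m in [(abs(y)<8)&(x>=a)&(x<a+3)&(W[...,2]<40)] if m.sum()]
E
python3 - <<'E'
from prof import *
print("start",prof(cloud(np.load("top0.npy",allow_pickle=True).item())))
print("now",prof(cloud(cap("top"))))
E
```

```text
start [(-30, 14.3, 15), (-27, 15.1, 15), (-24, 15.7, 15), (-21, 15.5, 14), (-18, 15.5, 16), (-15, 14.6, 16), (-12, 15.5, 16), (-9, 15.4, 15), (-6, 17.1, 14), (-3, 17.7, 16), (0, 18.4, 18), (3, 19.5, 14), (6, 20.3, 17), (9, 20.4, 15), (12, 15.4, 12), (15, 15.0, 15), (18, 14.4, 14), (21, 14.8, 15)]
now [(-30, 15.1, 15), (-27, 14.6, 16), (-24, 15.5, 15), (-21, 14.8, 15), (-18, 15.8, 16), (-15, 14.8, 14), (-12, 15.1, 16), (-9, 16.2, 15), (-6, 16.9, 17), (-3, 17.9, 14), (0, 18.1, 16), (3, 20.7, 14), (6, 20.5, 17), (9, 20.5, 14), (12, 14.8, 13), (15, 17.3, 20), (18, 25.4, 23)]
```

>>> {"method": "move_arm", "body": {"rows": [{"x": 0.1, "y": -0.03, "z": 0.0, "rx": 0.0, "ry": 0.0, "rz": 0.0, "grip": -1.0}, {"x": 0.1, "y": -0.03, "z": 0.0, "rx": 0.0, "ry": 0.0, "rz": 0.0, "grip": -1.0}, {"x": 0.0, "y": 0.0, "z": 0.0, "rx": 0.0, "ry": 0.0, "rz": 0.0, "grip": -1.0}]}}

```text
t: 9.8
tcp_pos: [623.9, 217.2, 39.0]
ee_rot: [-0.0, 0.987, -0.16, -0.001]
wrist_force: [-9.2, 2.5, 10.5]
width: 39.7
finger_force: 43.2
```

>>> {"method": "move_arm", "body": {"rows": [{"x": -0.15, "y": 0.05, "z": 0.05, "rx": 0.0, "ry": 0.0, "rz": 0.0, "grip": -1.0}, {"x": 0.0, "y": 0.0, "z": 0.0, "rx": 0.0, "ry": 0.0, "rz": 0.0, "grip": 0.6}, {"x": 0.0, "y": 0.0, "z": 0.0, "rx": 0.0, "ry": 0.0, "rz": 0.0, "grip": 0.6}, {"x": 0.0, "y": 0.0, "z": 0.0, "rx": 0.0, "ry": 0.0, "rz": 0.0, "grip": 0.6}, {"x": 0.0, "y": 0.0, "z": 0.0, "rx": 0.0, "ry": 0.0, "rz": 0.0, "grip": 0.6}]}}

```text
t: 10.42
tcp_pos: [623.4, 216.8, 38.1]
ee_rot: [0.0, 0.987, -0.16, -0.0]
wrist_force: [-0.1, 0.1, 0.1]
width: 68.4
finger_force: 0.0
```

>>> {"method": "move_arm", "body": {"rows": [{"x": 0.0, "y": 0.0, "z": 1.0, "rx": 0.0, "ry": 0.0, "rz": 0.0, "grip": 0.6}, {"x": 0.0, "y": 0.0, "z": 3.0, "rx": 0.0, "ry": 0.0, "rz": 0.0, "grip": 0.6}, {"x": 0.0, "y": 0.0, "z": 4.0, "rx": 0.0, "ry": 0.0, "rz": 0.0, "grip": 0.6}, {"x": 0.0, "y": 0.0, "z": 4.0, "rx": 0.0, "ry": 0.0, "rz": 0.0, "grip": 0.6}, {"x": -3.0, "y": 0.0, "z": 2.0, "rx": 0.0, "ry": 0.0, "rz": 0.0, "grip": 0.6}, {"x": -4.0, "y": 0.0, "z": 0.0, "rx": 0.0, "ry": 0.0, "rz": 0.0, "grip": 0.6}, {"x": -4.0, "y": 2.0, "z": 0.0, "rx": 0.0, "ry": 0.0, "rz": 0.0, "grip": 0.6}, {"x": -4.0, "y": 3.0, "z": 0.0, "rx": 0.0, "ry": 0.0, "rz": 0.0, "grip": 0.6}, {"x": -4.0, "y": 3.0, "z": 0.0, "rx": 0.0, "ry": 0.0, "rz": 0.0, "grip": 0.6}, {"x": -2.0, "y": 2.0, "z": 0.0, "rx": 0.0, "ry": 0.0, "rz": 0.0, "grip": 0.6}, {"x": 0.0, "y": 0.0, "z": 0.0, "rx": 0.0, "ry": 0.0, "rz": 0.0, "grip": 0.6}]}}

```text
t: 11.8
tcp_pos: [412.4, 318.2, 179.5]
ee_rot: [-0.001, 0.987, -0.159, 0.0]
wrist_force: [0.7, 0.1, 0.7]
width: 68.3
finger_force: 0.0
```

```bash
python3 - <<'E'
from prof import *
T=cap("top");S=cap("scene");print(prof(cloud(T)))
for C in (T,S):
    W=cloud(C); d=W[...,:2]-[568.6,235.6]; x=d[...,0]*c+d[...,1]*s; y=-d[...,0]*s+d[...,1]*c
    m=(abs(x-55)<60)&(abs(y)<50)&(W[...,2]>65)&(W[...,2]<85); print(cv2.minAreaRect(np.stack([x[m],y[m]],1).astype(np.float32)),np.median(W[...,2][m]))
cv2.imwrite("pics/e.png",np.hstack([cv2.resize(T["pixels"][140:320,80:260],(400,400),interpolation=cv2.INTER_CUBIC),cv2.resize(S["pixels"][110:230,340:460],(400,400),interpolation=cv2.INTER_CUBIC)]))
E
```

```text
[(-30, 15.0, 14), (-27, 15.1, 16), (-24, 15.4, 15), (-21, 15.2, 17), (-18, 15.9, 14), (-15, 15.8, 16), (-12, 14.6, 13), (-9, 15.7, 15), (-6, 16.8, 17), (-3, 17.9, 13), (0, 18.4, 18), (3, 20.0, 15), (6, 20.8, 17), (9, 21.6, 15), (12, 15.7, 11), (15, 16.8, 19), (18, 25.5, 21)]
((56.83940124511719, -0.7632980346679688), (72.11819458007812, 41.34319305419922), 0.20321078598499298) 75.12618240665608
((56.94023895263672, -1.7491092681884766), (42.26422882080078, 73.8778076171875), 88.52751159667969) 74.0228453885394
```

View pics/e.png

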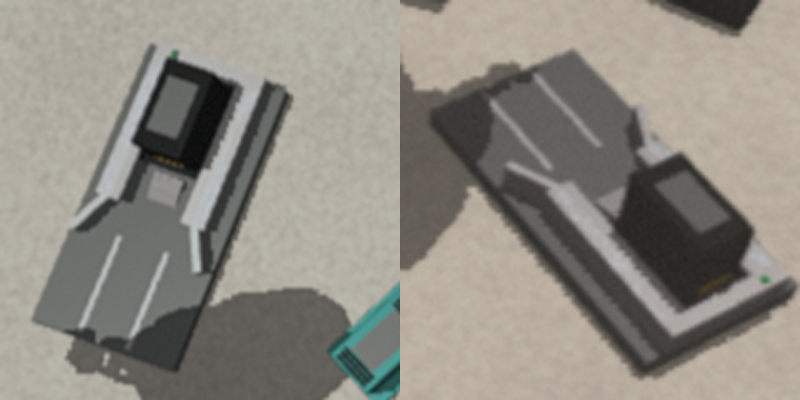

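The pack sits under the lips against the stop (left half (180,110)). The latch is up behind it at (163,190), and the gripper is clear.

```bash
python3 -c "
from station import robot
print(robot.close_job())"
```

```text
the job is handed in; nothing more can be done
None
```

The large flanged pack is in the cradle, slid home against the stop with the latch up behind it and the gripper clear; I handed the job in at about 12 s, and no verdict came back.

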